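Put the otoscope back into its foam cut-out

TASK

The otoscope has been left on the desk beside the open diagnostic case. Lay it on its own cut-out in the foam, the only way round that its outline fits, and press it fully home at both ends, without forcing its delicate head, so that it lies level on the floor of the cut-out. Leave the reflex hammer in its place and the other things on the desk where they are.

Things in the scene. Friction and masses are not known exactly. Their poses are not given: they have to be found in the camera images.
- otoscope: Otoscope lying on its side, 187 mm long, 0.15 to 0.31 kg. Origin on the underside, below the handle's axis; x along the handle towards the head, y the way the grey speculum cone points, z up. Aluminium handle: round bar, 28 mm diameter, round ends, x = -95 to +56 mm, axis 14 mm above the underside. Black 16 mm neck, then the head. Centre of mass near x = 6 mm
- optic_head: the otoscope's black optical head with neck and speculum, fixed to the handle: lens and lamp inside, bears a push of up to 40 N. Its origin is the point oto_head, axes as the otoscope's
- oto_head (a point): where the axes of handle and head cross: 78 mm along x from the otoscope's origin, 14 mm above its underside. The black head is a round barrel lying along y, 28 mm diameter, from 26 mm behind this point to 18 mm beyond it; then the speculum, 18 mm tapering to 8 mm, to y = +50 mm
- oto_tail (a point): point on the handle's axis near the tail end: 81 mm along -x from its origin, 14 mm above its underside
- oto_tip (a point): point on the speculum's axis 4 mm short of its tip: 78 mm along x and 46 mm along y from the otoscope's origin, 14 mm above its underside
- case: Open black case, 204 mm (x) by 292 mm (y), rim 36 mm high, fixed on the desk; its lid, 34 mm high, is folded back onto the desk on the +x side. Origin: centre of the underside; x towards the lid, z up. Grey foam, top 32 mm above the desk. The empty cut-out has the otoscope's outline plus 1.5 mm, floor 12 mm above the desk; its long axis lies along y at x = -30 mm
- home_head (a point): where oto_head lies when the otoscope is home, 26 mm above the desk. Home, the underside lies on the cut-out's floor and handle and head stand 8 mm out of the foam. The head end of the cut-out is towards the case's +y, the slot for the speculum towards its -x
- home_tail (a point): where oto_tail lies when home, 26 mm above the desk. Springy foam edges stand 1.5 mm inside the outline along the handle and at the head: the otoscope, laid on, rests on them about 6 mm too high and stays wherever the push stops. Each end needs about 12 to 22 N, all the way to the floor; pushing one end can raise the other, so more than one push may be needed
- home_tip (a point): point of the case where oto_tip lies when the otoscope is home (26 mm above the desk)
- home_mid (a point): point of the handle's axis in the cut-out 26 mm above the desk; home, the otoscope's origin lies 14 mm below it. Here a thumb notch as deep as the cut-out crosses it, from 27 mm towards the tail to 23 mm towards the head, 45 mm to either side of the axis: room for fingers beside the handle
- hammer: reflex hammer, 180 mm, already lying in its own cut-out on the +x side of the case; origin on its underside in mid-length
- stapler: black desk stapler, 140 mm long, 48 mm high; origin at the centre of its underside
- oximeter: white finger pulse oximeter, 60 x 34 x 30 mm; origin at the centre of its underside
- gauge: round pressure gauge lying face up, 60 mm diameter, 29 mm high, with a stub; origin at the centre of its underside
Mind the look-alikes: they are no part of the job. What is shaped like the otoscope but purple or red is not meant.

How it is judged:
By the outcome, as a careful person would: the job done as asked, in the order asked, and still so for the second after the job is handed in, with the robot touching nothing.
It also fails if it takes over 58 s, if anything falls off the work surface, if the arm or the gripper's body presses on something with over 40 N, if the wrist force passes 120 N, or if a joint passes its speed limit or range.

ROBOT

A 7-joint arm with a two-finger parallel gripper is mounted at the origin on the work surface. World frame = base frame: x ahead of the robot, y to its left, z up, the work surface at z = 0. Lengths are in m, angles in degrees, forces in N, time in s.
With the tool pointing down it reaches from about 0.425 to 1.025 m from the base axis. Payload 9.4 kg.
Tool frame: the origin (TCP) lies midway between the tips of the shut fingers; the grasp point (between the pads) lies 19 mm behind it; z points along the fingers, y is the line along which they close (so a half turn about z gives the same grasp; the last joint's range is limited). The gripper opens to 93 mm and grips with 3 to 60 N. Pads are 15 mm wide; open, the fingers measure 128 mm over their backs; the gripper's body (75 mm by 188 mm) begins 65 mm behind the grasp point.
Start: joints at [69.288, 34.337, -0.143, 91.639, 0.103, 54.024, -4.572], TCP at [0.204, -0.696, 0.219] pointing down, gripper open.
Joint ranges: [-147.43, 147.43], [-19.82, 112.94], [-74.19, 73.91], [6.32, 146.72], [-59.91, 239.91], [6.04, 106.73], [-150.56, 150.56]. Speed limits (degrees/s): [127.2, 127.2, 172.46, 172.46, 180, 180, 180].

INTERFACE

Orientations are given as [roll, pitch, yaw] about the fixed x, y, z axes, in that order (R = Rz(yaw) Ry(pitch) Rx(roll)).
In Python, from plant import * gives the robot as it stands.
- The arm moves only by the tool jog_arm, never from a script. Its argument "targets" is one flat list of numbers, 7 for each row, row after row: the shift along the tool's x, y, z in cm, then the turn, a rotation vector about the tool's x, y, z in rad, then the gripper command: -1 is fully open, 1 is shut, values between are in proportion. In form: [dx, dy, dz, rx, ry, rz, fingers, dx, dy, dz, rx, ry, rz, fingers, ...]. A call has 1 to 10 rows; each row is the pose to reach, as a shift and turn from the pose commanded when the call began, along the tool's axes at that moment; what a row does not reach only later rows make up. A row lasts 1/10 s, in which the tool goes at most 50 mm and 8.59 degrees, less where a joint would pass 70% of its speed; a pose out of reach is approached as far as the arm can. A call with a gripper value outside its range is refused whole. The fingers move at their own pace and stop on an object; "force" is the grip in N (left out, the last holds). Time passes only in rows, so rows that repeat a pose let the fingers close. It gives the time, the measured TCP pose, the force, the opening and the grip force at its end, in the units of the state.
- get_obs(): the state, without advancing time (a new reading comes with each control period).
- capture(name): name is "side" or "top"; returns the picture (384x512x3 uint8, blue, green, red); there is no depth.
- camera_model(name): a dict with "intrinsics" (3x3 intrinsics, pixels), "T" (4x4, takes a point from camera to world coordinates). Camera axes: x right, y down, z forward; pixel columns grow to the right and rows downward; lengths in m; the calibration is good to about 2 mm. A picture is of the moment at which its call begins. camera_model takes no time and is no camera call.
- close_job(): hands the job in; it is judged then, once.
The state is a dict: "time_s": time; "q": joint angles; "dq": joint speeds; "joint_torque": joint torques, N m; "ee_pos": TCP position; "tool_rot": TCP orientation; "ft_force": force on the tool from outside, world axes, zero at the start; "moment": the same for the moment, N m; "opening": finger opening in m; "grasp_force": force on a finger pad.
Only numpy, scipy, OpenCV 4.12 (cv2) and the standard library are available. Lean on these libraries where they do the work, as an engineer would, in place of code of your own. Each camera call takes 0.05 s, during which the arm holds its last target. There are 200 camera calls.

## Working session

There is one attempt and no reset: what is moved stays moved. The work goes in short steps, Python scripts to look and compute and a tool call to move; the robot and the scene stay as the last step left them, time stands still between calls to the robot, and variables do not carry over. Pictures are saved under pics/ and viewed, at most 10 in all, crops included, and the job is handed in when it is done.

Besides the shell and the picture viewer there is one more tool, called after "Request:" as a command line: name --argument value ..., lists and objects as JSON in quotes. jog_arm: Moves the arm, as the interface text tells. Its arguments: {"type":"object","properties":{"targets":{"type":"array","items":{"type":"number"}},"force":{"type":"number"}},"required":["targets"]}

```bash
mkdir -p pics; cat > h.py <<'E'
from plant import *
import numpy as np, cv2
def ray(cam,uv):
    m=camera_model(cam);K=np.array(m["intrinsics"]);T=np.array(m["T"])
    d=T[:3,:3]@np.linalg.inv(K)@np.array([uv[0],uv[1],1.]);return T[:3,3],d
def onz(cam,uv,z):
    o,d=ray(cam,uv);return o+d*(z-o[2])/d[2]
def proj(cam,p):
    m=camera_model(cam);K=np.array(m["intrinsics"]);T=np.linalg.inv(np.array(m["T"]))
    q=K@(T[:3,:3]@np.array(p)+T[:3,3]);return q[:2]/q[2]
E
python3 - <<'E'
from h import *
for c in("top","side"):
    cv2.imwrite(f"pics/{c}0.png",cv2.resize(capture(c),(800,600),interpolation=cv2.INTER_CUBIC))
    m=camera_model(c);print(np.round(m["T"],3),np.round(m["intrinsics"],1))
print(get_obs())
E
```

```text
[[ 0.012 -0.995  0.104  0.318]
 [-1.    -0.014 -0.012 -0.033]
 [ 0.013 -0.104 -0.995  1.471]
 [ 0.     0.     0.     1.   ]] [[500.1   0.  256.2]
 [  0.  500.1 193.6]
 [  0.    0.    1. ]]
[[-0.72  -0.366  0.59  -0.252]
 [-0.694  0.354 -0.627  0.723]
 [ 0.021 -0.861 -0.509  0.686]
 [ 0.     0.     0.     1.   ]] [[489.8   0.  251.3]
 [  0.  489.8 192.2]
 [  0.    0.    1. ]]
{'time_s': 0.1, 'q': array([69.28444535, 34.3812717 , -0.1443451 , 91.67581229,  0.1024152 ,
       54.02383105, -4.57171646]), 'dq': array([-0.02768262, -0.12457299, -0.05058909, -0.17684124,  0.16397758,
       -0.00123065, -0.08506428]), 'joint_torque': array([ 3.62501618e-03, -7.66558743e+01,  1.50181353e+00, -2.52939534e+01,
       -5.23217011e-02,  1.36222446e-02,  6.65715334e-05]), 'ee_pos': array([ 0.20359112, -0.69537454,  0.21783313]), 'tool_rot': array([-1.79919571e+02,  7.71979307e-03,  1.63232510e+01]), 'ft_force': array([-0.73535491,  0.01221696,  0.00472033]), 'moment': array([0.0285831 , 0.03987461, 0.01204734]), 'grasp_force': 0.0, 'opening': 0.09300416928252668}
```

View pics/top0.png

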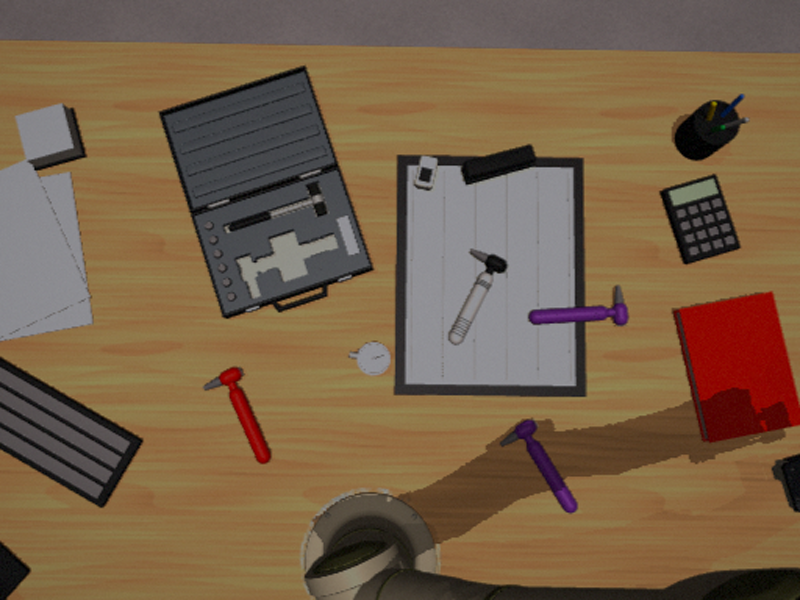

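View pics/side0.png

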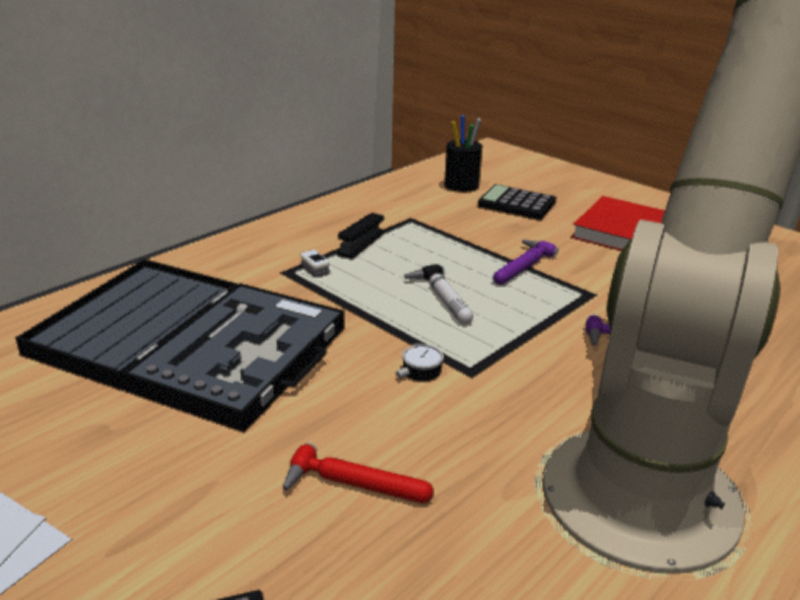

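The silver otoscope with the black head is at about (457,340)–(495,264) in the top picture, with its speculum at (473,252). The look-alikes are two purple ones at (580,315) and (550,465) and a red one at (245,415). Only the silver one has an aluminium handle, a black head and a grey cone. The empty cut-out is at about (245–340, 235–300), head end to the left. I'll confirm both in an enlarged crop.

```bash
python3 - <<'E'
from h import *
im=np.mean([capture("top") for _ in range(4)],axis=0).astype(np.uint8)
cv2.imwrite("pics/top_raw.png",im)
f=lambda x,y,w,h:cv2.resize(im[y:y+h,x:x+w],(400,w and 400*h//w),interpolation=cv2.INTER_CUBIC)
a=f(118,105,125,105);b=f(280,145,62,52)
h=max(a.shape[0],b.shape[0]);a,b=[cv2.copyMakeBorder(i,0,h-i.shape[0],0,0,cv2.BORDER_CONSTANT) for i in(a,b)]
cv2.imwrite("pics/c1.png",cv2.convertScaleAbs(np.hstack([a,b]),alpha=1.4))
E
```

```text
(no output)
```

View pics/c1.png

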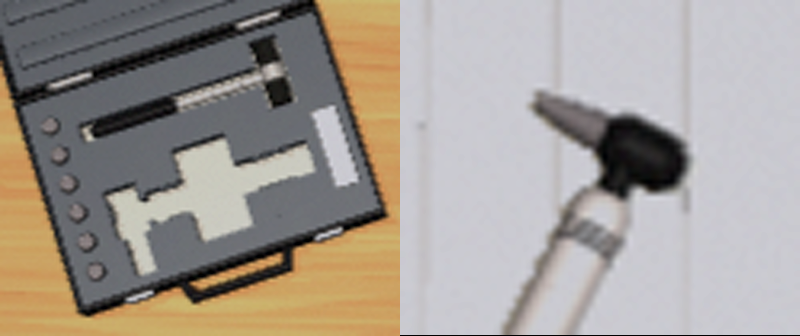

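The crop confirms it: silver handle, black head and grey cone on the right, and the empty cut-out with its head end at left and speculum slot down. Next I'll measure both.

```bash
cat > case.py <<'E'
from h import *
im=cv2.imread("pics/top_raw.png")
S=6
def cont(roi,thr,inv=False,minA=200):
    x,y,w,h=roi
    g=cv2.cvtColor(im[y:y+h,x:x+w],cv2.COLOR_BGR2GRAY)
    g=cv2.resize(g,None,fx=S,fy=S,interpolation=cv2.INTER_CUBIC)
    m=((g<thr) if inv else (g>thr)).astype(np.uint8)
    cs,_=cv2.findContours(m,cv2.RETR_EXTERNAL,cv2.CHAIN_APPROX_NONE)
    c=max(cs,key=cv2.contourArea)[:,0,:].astype(float)
    return (c+.5)/S-.5+[x,y]
if __name__=="__main__":
    c=cont((145,140,75,55),110)
    print("cutout px bbox",c.min(0),c.max(0))
    P=np.array([onz("top",u,.032)[:2] for u in c]);P2=np.array([onz("top",u,.012)[:2] for u in c])
    best=None
    for yaw in np.arange(12,23,.25): # yaw at which edge coordinates pile up the sharpest
        a=np.radians(yaw);R=np.array([[np.cos(a),-np.sin(a)],[np.sin(a),np.cos(a)]])
        q=P@R;s=sum((np.histogram(q[:,i],np.arange(-1,1.5,.001))[0]**2).sum() for i in(0,1))
        if best is None or s>best[0]: best=(s,yaw,R)
    s,yaw,R=best;print("yaw",yaw)
    for nm,Q in(("z32",P@R),("z12",P2@R)):
        for i in(0,1):
            h,e=np.histogram(Q[:,i],np.arange(-1,1.5,.002));k=np.where(h>18)[0]
            print(nm,"xy"[i],[(round((e[j]+.001)*1000),int(h[j])) for j in k])
    # head: black blob
    b=cont((290,150,45,35),70,True);r=cv2.minAreaRect(b.astype(np.float32));print("head",r,onz("top",r[0],.018),b.min(0),b.max(0))
    hsv=cv2.cvtColor(im,cv2.COLOR_BGR2HSV)
    print(im[205,290:304].tolist());print(im[195,293:309].tolist())
E
python3 case.py
```

```text
cutout px bbox [151.41666667 148.25      ] [215.75 190.25]
yaw 19.5
z32 x [(521, 29), (531, 90), (533, 19), (557, 24), (561, 90), (563, 124), (565, 28), (583, 22), (585, 138), (587, 85), (597, 27), (599, 40), (615, 87)]
z32 y [(-127, 35), (-125, 21), (-57, 98), (-11, 96), (31, 21), (35, 20), (37, 50), (39, 32), (53, 61), (55, 26), (57, 35), (59, 33)]
z12 x [(535, 97), (561, 23), (565, 92), (567, 130), (587, 23), (589, 127), (591, 97), (603, 50), (619, 69), (621, 26)]
z12 y [(-127, 32), (-125, 23), (-57, 97), (-55, 19), (-9, 94), (37, 24), (41, 65), (55, 68), (59, 41), (61, 42)]
head ((311.5, 167.3333282470703), (25.118501663208008, 12.447447776794434), 26.56505012512207) [ 0.54953185 -0.21204597  0.018     ] [300.58333333 160.58333333] [323.91666667 175.41666667]
[[136, 135, 136], [95, 101, 107], [80, 82, 88], [85, 88, 92], [94, 95, 99], [110, 109, 111], [131, 127, 127], [138, 134, 134], [116, 112, 113], [98, 98, 100], [119, 120, 125], [113, 114, 122], [114, 112, 115], [145, 141, 140]]
[[149, 144, 144], [149, 145, 144], [138, 136, 136], [94, 101, 107], [85, 89, 95], [110, 114, 120], [129, 131, 137], [143, 143, 144], [149, 144, 144], [149, 144, 144], [148, 144, 144], [146, 143, 144], [133, 136, 140], [115, 118, 124], [118, 117, 120], [146, 143, 143]]
```

```bash
cat > m2.py <<'E'
from case import *
import case
c=cont((145,140,75,55),110);
def fr(y):
    a=np.radians(y);return np.array([[np.cos(a),-np.sin(a)],[np.sin(a),np.cos(a)]])
P=np.array([onz("top",u,.032)[:2] for u in c]);P2=np.array([onz("top",u,.012)[:2] for u in c])
yaw=18.8
for it in range(4):
    R=fr(yaw);Q,Q2=P@R,P2@R
    sl=[]
    for q,lo,hi in((Q,.556,.570),(Q2,.583,.597),(Q,.524,.538),(Q2,.612,.626)):
        v=q[:,1];m=(q[:,0]>lo)&(q[:,0]<hi)
        m&=((v>-.12)&(v<-.066)|(v>0.0)&(v<.022)) if hi in(.570,.597) else ((v>-.052)&(v<-.014))
        k=np.polyfit(v[m],q[m,0],1);sl.append((round(k[0],4),round(np.median(q[m,0]),4),m.sum()))
    k=np.mean([s[0] for s in sl[:2]]);yaw-=np.degrees(np.arctan(k))*.8
    print(round(yaw,2),sl)
R=fr(yaw);Q,Q2=P@R,P2@R
e=[np.median(q[m,1]) for q,m in((Q,(abs(Q[:,1]+.057)<.006)&(abs(abs(Q[:,0]-.576)-.03)<.012)),(Q2,(abs(Q2[:,1]+.009)<.006)&(abs(abs(Q2[:,0]-.576)-.03)<.012)))]
print("notch v",e,"tail",Q[:,1].min(),"head",Q2[:,1].max(), "specU",Q[:,0].min())
# otoscope handle axis
g=cv2.cvtColor(im,cv2.COLOR_BGR2GRAY).astype(float)
z=.017;mid=[]
for r in range(184,212):
    xc=291+(215-r)*.51+2.5
    row=g[r]
    def cross(rng):
        for x in rng:
            if row[x]<128:
                s=rng.step; x0=x-s; return x0+s*(row[x0]-128)/(row[x0]-row[x])
    l=cross(range(int(xc-14),int(xc)));rr=cross(range(int(xc+14),int(xc),-1))
    if l and rr: mid.append((l,rr,r))
mid=np.array(mid);print(np.round(mid[::6],1))
A=np.array([onz("top",((l+rr)/2,r),z)[:2] for l,rr,r in mid])
vx,vy,x0,y0=cv2.fitLine(A.astype(np.float32),cv2.DIST_HUBER,0,.01,.01).ravel();d=np.array([vx,vy]);d*=np.sign(d[0])
print("oto yaw",np.degrees(np.arctan2(d[1],d[0])),"pt",x0,y0)
b=cont((290,150,45,35),70,True);B=np.array([onz("top",u,z)[:2] for u in b])-[x0,y0]
s=B@d;t=B@np.array([-d[1],d[0]]);print("head s",s.min(),s.max(),"t",t.min(),t.max())
back=s[(t<-.012)];print("behind s",back.min(),back.max())
hc=(back.min()+back.max())/2
o=np.array([x0,y0])+d*(hc-.078);print("oto origin",o)
E
python3 m2.py
```

```text
Traceback (most recent call last):
  File "m2.py", line 6, in <module>
    P=np.array([onz("top",u,.032)[:2] for u in c]);P2=np.array([onz("top",u,.012)[:2] for u in c])
                ~~~^^^^^^^^^^^^^^
  File "h.py", line 7, in onz
    o,d=ray(cam,uv);return o+d*(z-o[2])/d[2]
        ~~~^^^^^^^^
  File "h.py", line 4, in ray
    m=camera_model(cam);K=np.array(m["intrinsics"]);T=np.array(m["T"])
ValueError: time passes only in moves, steps and waits
```

```bash
sed -i 's/^def ray/_cm=camera_model; _C={}\ndef camera_model(c):\n    if c not in _C: _C[c]=_cm(c)\n    return _C[c]\ndef ray/' h.py; python3 m2.py
```

```text
18.99 [(np.float64(-0.0043), np.float64(0.5638), np.int64(164)), (np.float64(-0.0038), np.float64(0.5902), np.int64(161)), (np.float64(-0.0673), np.float64(0.5321), np.int64(81)), (np.float64(0.0942), np.float64(0.6202), np.int64(82))]
19.08 [(np.float64(0.0034), np.float64(0.5636), np.int64(151)), (np.float64(-0.0076), np.float64(0.5901), np.int64(151)), (np.float64(-0.0146), np.float64(0.532), np.int64(76)), (np.float64(0.0803), np.float64(0.6201), np.int64(85))]
19.14 [(np.float64(0.0038), np.float64(0.5635), np.int64(151)), (np.float64(-0.0064), np.float64(0.59), np.int64(148)), (np.float64(-0.0081), np.float64(0.5319), np.int64(74)), (np.float64(0.0112), np.float64(0.6201), np.int64(76))]
19.16 [(np.float64(0.0041), np.float64(0.5635), np.int64(150)), (np.float64(-0.0048), np.float64(0.59), np.int64(149)), (np.float64(-0.007), np.float64(0.5319), np.int64(75)), (np.float64(0.0059), np.float64(0.62), np.int64(75))]
notch v [np.float64(-0.054147779461315035), np.float64(-0.0060021547653289235)] tail -0.12390399392781945 head 0.06528444394703257 specU 0.5200122668089361
[[301.1 313.6 184. ]
 [298.1 309.8 190. ]
 [295.1 307.1 196. ]
 [291.9 304.1 202. ]
 [288.2 301.1 208. ]]
oto yaw -26.44622 pt 0.46152508 -0.17984512
head s 0.0748020885478315 0.11206300891101242 t -0.0265448842820447 0.047283702573319
behind s 0.08403095427258642 0.11184337765010371
oto origin [ 0.47937588 -0.18872429]
```

Otoscope origin ≈ (0.479, -0.189), yaw -26.4°. Cut-out home_mid ≈ (0.554, 0.163), yaw 109.2°. Next I write a delta helper and move above the otoscope.

```bash
cat > d.py <<'E'
import sys
from h import *
from scipy.spatial.transform import Rotation as Ro
def delta(x,y,z,yaw):
    o=get_obs();R=Ro.from_euler("xyz",o["tool_rot"],degrees=True);G=Ro.from_euler("xyz",[180,0,yaw],degrees=True)
    print("t",round(o["time_s"],2),"pos",np.round(o["ee_pos"],4),"rot",np.round(o["tool_rot"],2),"F",np.round(o["ft_force"],1),"open",round(o["opening"],4))
    print("cm",np.round(R.inv().apply(np.array([x,y,z])-o["ee_pos"])*100,2),"rv",np.round((R.inv()*G).as_rotvec(),3))
if __name__=="__main__": delta(*map(float,sys.argv[1:5]))
E
python3 d.py .479 -.189 .12 -26.4
```

```text
t 0.3 pos [ 0.2037 -0.6956  0.2184] rot [-179.97    0.     16.32] F [ 0.2 -0.9  0.6] open 0.0933
cm [ 40.66 -40.88   9.85] rv [-0.     0.     0.746]
```

Request:
jog_arm --targets '[40.7, -40.9, 9.8, 0, 0, 0.746, -1, 40.7, -40.9, 9.8, 0, 0, 0.746, -1, 40.7, -40.9, 9.8, 0, 0, 0.746, -1, 40.7, -40.9, 9.8, 0, 0, 0.746, -1, 40.7, -40.9, 9.8, 0, 0, 0.746, -1, 40.7, -40.9, 9.8, 0, 0, 0.746, -1, 40.7, -40.9, 9.8, 0, 0, 0.746, -1, 40.7, -40.9, 9.8, 0, 0, 0.746, -1, 40.7, -40.9, 9.8, 0, 0, 0.746, -1, 40.7, -40.9, 9.8, 0, 0, 0.746, -1]' --force 15

```text
time_s: 1.3
ee_pos: [0.4401, -0.2611, 0.1348]
tool_rot: [-180.0, -0.0, -26.4]
ft_force: [1.5, 0.1, -0.4]
opening: 0.093
grasp_force: 0.0
```

```bash
python3 d.py .479 -.189 .05 -26.4
```

```text
t 1.3 pos [ 0.4401 -0.2611  0.1348] rot [-1.800e+02 -4.000e-02 -2.643e+01] F [ 1.5  0.1 -0.4] open 0.093
cm [ 0.27 -8.19  8.48] rv [-0.    -0.001 -0.001]
```

Request:
jog_arm --targets '[0.3, -8.2, 4, 0, 0, 0, -1, 0.3, -8.2, 4, 0, 0, 0, -1, 0.3, -8.2, 6, 0, 0, 0, -1, 0.3, -8.2, 6, 0, 0, 0, -1, 0.3, -8.2, 6, 0, 0, 0, -1]'

```text
time_s: 1.8
ee_pos: [0.478, -0.1913, 0.075]
tool_rot: [180.0, 0.0, -26.5]
ft_force: [-0.2, -0.7, 1.5]
opening: 0.0933
grasp_force: 0.0
```

```bash
python3 d.py .479 -.189 .008 -26.4; python3 - <<'E'
from h import *
a=capture("top")[130:230,250:350];b=capture("side")[130:230,230:330]
cv2.imwrite("pics/hov.png",np.hstack([cv2.resize(i,(400,400),interpolation=cv2.INTER_CUBIC) for i in(a,b)]))
E
```

```text
t 1.8 pos [ 0.478  -0.1913  0.075 ] rot [ 1.7997e+02  4.0000e-02 -2.6470e+01] F [-0.2 -0.7  1.5] open 0.0933
cm [-0.   -0.26  6.7 ] rv [ 0.001  0.001 -0.001]
```

View pics/hov.png

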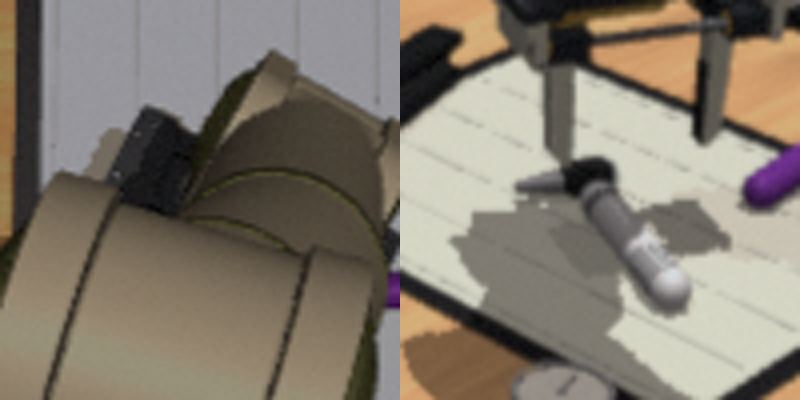

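The picture shows the fingers straddling the handle in the side view. The arm hides the otoscope from the top camera. I'll descend.

Request:
jog_arm --targets '[0, -0.2, 3.5, 0, 0, 0, -1, 0, -0.2, 6, 0, 0, 0, -1, 0, -0.2, 6.6, 0, 0, 0, -1, 0, -0.2, 6.6, 0, 0, 0, -1, 0, -0.2, 6.6, 0, 0, 0, -1]'

```text
time_s: 2.4
ee_pos: [0.4795, -0.1896, 0.01]
tool_rot: [180.0, -0.1, -26.5]
ft_force: [-0.1, 0.3, -0.3]
opening: 0.0928
grasp_force: 0.0
```

Request:
jog_arm --targets '[0, 0, 0.25, 0, 0, 0, -1, 0, 0, 0.25, 0, 0, 0, 0.6, 0, 0, 0.25, 0, 0, 0, 0.6, 0, 0, 0.25, 0, 0, 0, 0.6, 0, 0, 0.25, 0, 0, 0, 1, 0, 0, 0.25, 0, 0, 0, 1, 0, 0, 0.25, 0, 0, 0, 1, 0, 0, 0.25, 0, 0, 0, 1, 0, 0, 0.25, 0, 0, 0, 1]' --force 25

```text
time_s: 3.3
ee_pos: [0.4793, -0.1889, 0.0064]
tool_rot: [180.0, 0.0, -26.4]
ft_force: [-0.9, -0.0, 0.3]
opening: 0.0337
grasp_force: 0.0
```

Request:
jog_arm --targets '[0, 0, 0, 0, 0, 0, 1, 0, 0, 0, 0, 0, 0, 1, 0, 0, 0, 0, 0, 0, 1]' --force 25

```text
time_s: 3.6
ee_pos: [0.4792, -0.1889, 0.0063]
tool_rot: [180.0, 0.0, -26.4]
ft_force: [0.1, -0.5, -1.3]
opening: 0.0276
grasp_force: 25.0
```

Request:
jog_arm --targets '[0, 0, -4, 0, 0, 0, 1, 0, 0, -8, 0, 0, 0, 1, 0, 0, -12, 0, 0, 0, 1, 0, 0, -12, 0, 0, 0, 1]'

```text
time_s: 4.0
ee_pos: [0.4811, -0.1896, 0.1304]
tool_rot: [-179.9, -0.4, -26.4]
ft_force: [0.5, -0.3, -3.1]
opening: 0.0273
grasp_force: 25.0
```

```bash
python3 d.py .554 .163 .12 109.2
```

```text
t 4.0 pos [ 0.4811 -0.1896  0.1304] rot [-179.93   -0.37  -26.44] F [ 0.5 -0.3 -3.1] open 0.0273
cm [ -9.18 -34.82   1.03] rv [ 0.007 -0.005 -2.367]
```

Request:
jog_arm --targets '[-9.1, -34.8, 1, 0, 0, -2.368, 1, -9.1, -34.8, 1, 0, 0, -2.368, 1, -9.1, -34.8, 1, 0, 0, -2.368, 1, -9.1, -34.8, 1, 0, 0, -2.368, 1, -9.1, -34.8, 1, 0, 0, -2.368, 1, -9.1, -34.8, 1, 0, 0, -2.368, 1, -9.1, -34.8, 1, 0, 0, -2.368, 1, -9.1, -34.8, 1, 0, 0, -2.368, 1, -9.1, -34.8, 1, 0, 0, -2.368, 1, -9.1, -34.8, 1, 0, 0, -2.368, 1]'

```text
time_s: 5.0
ee_pos: [0.5517, 0.1642, 0.115]
tool_rot: [-179.9, 0.1, 60.0]
ft_force: [-0.3, -0.4, -3.3]
opening: 0.0273
grasp_force: 25.0
```

```bash
python3 d.py .554 .163 .12 109.2
```

```text
t 5.0 pos [0.5517 0.1642 0.115 ] rot [-1.799e+02  6.000e-02  5.998e+01] F [-0.3 -0.4 -3.3] open 0.0273
cm [ 0.01  0.26 -0.5 ] rv [-0.002  0.    -0.859]
```

Request:
jog_arm --targets '[0, 0.2, 2, 0, 0, -0.859, 1, 0, 0.2, 2, 0, 0, -0.859, 1, 0, 0.2, 2, 0, 0, -0.859, 1, 0, 0.2, 2, 0, 0, -0.859, 1, 0, 0.2, 2, 0, 0, -0.859, 1, 0, 0.2, 2, 0, 0, -0.859, 1, 0, 0.2, 2, 0, 0, -0.859, 1, 0, 0.2, 2, 0, 0, -0.859, 1]'

```text
time_s: 5.8
ee_pos: [0.5539, 0.1621, 0.0956]
tool_rot: [-179.9, -0.0, 108.5]
ft_force: [0.9, 0.1, -2.8]
opening: 0.0274
grasp_force: 25.0
```

```bash
python3 d.py .554 .163 .095 109.2; python3 - <<'E'
from h import *
a=capture("top");b=capture("side");cv2.imwrite("pics/t2.png",a);cv2.imwrite("pics/s2.png",b)
a=a[110:210,110:260];b=b[160:260,60:210]
cv2.imwrite("pics/hov2.png",cv2.convertScaleAbs(np.vstack([cv2.resize(i,(450,300),interpolation=cv2.INTER_CUBIC) for i in(a,b)]),alpha=1.4))
E
```

```text
t 5.8 pos [0.5539 0.1621 0.0956] rot [-1.7992e+02 -5.0000e-02  1.0853e+02] F [ 0.9  0.1 -2.8] open 0.0274
cm [0.08 0.04 0.06] rv [-0.001 -0.001 -0.012]
```

View pics/hov2.png

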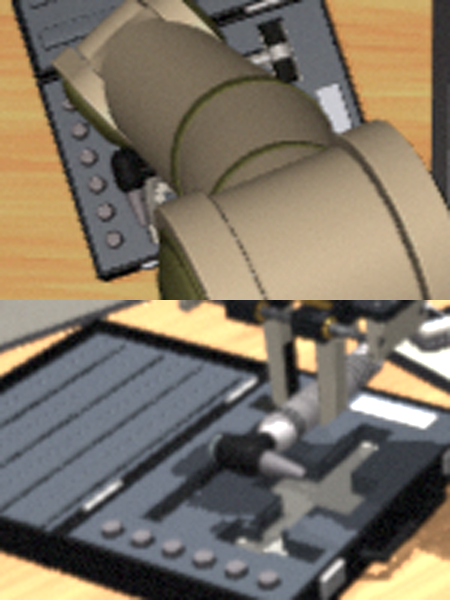

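The picture shows the otoscope held above the cut-out with head and speculum the right way round: head at about crop (130,170) in the top view, cone pointing toward the slot. I'll compare it with the predicted points from close up.

```bash
python3 - <<'E'
from h import *
p=np.array([.5539,.1621,.0956]);a=np.radians(108.6);ex=np.array([np.cos(a),np.sin(a),0]);ey=np.array([-ex[1],ex[0],0])
out=[]
for c,f in(("top","t2"),("side","s2")):
    im=cv2.imread(f"pics/{f}.png")
    P=[p+[0,0,.0117]+ex*.078+ey*y for y in(-.026,0,.050)]+[p+[0,0,.0117]+ex*.092+ey*(-.004)]
    q=[proj(c,x) for x in P];print(c,np.round(q,1))
    o=np.floor(q[1]).astype(int)-[25,22];K=8
    cr=cv2.resize(im[o[1]:o[1]+50,o[0]:o[0]+50],None,fx=K,fy=K,interpolation=cv2.INTER_CUBIC);cr=cv2.convertScaleAbs(cr,alpha=1.7)
    for u in q: cv2.circle(cr,tuple(int(v) for v in (u-o+.5)*K),3,(0,0,255),-1)
    print("crop origin",o);out.append(cr)
cv2.imwrite("pics/cmp.png",np.hstack(out))
E
```

```text
top [[150.1 158.5]
 [152.8 167.4]
 [158.  184.5]
 [147.5 167.5]]
crop origin [127 145]
side [[132.2 207.4]
 [142.  210.4]
 [161.3 216.2]
 [136.5 213.1]]
crop origin [116 188]
```

View pics/cmp.png

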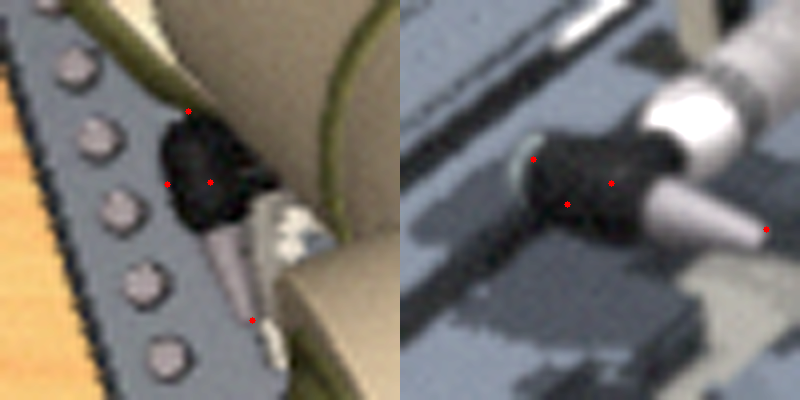

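Predicted points match within about 1 px. The otoscope sits ~1 mm forward in the grip and ~1 mm lower than assumed. I'll correct and descend.

Request:
jog_arm --targets '[0, 0, 2, 0, 0, -0.011, 1, 0, 0, 4, 0, 0, -0.011, 1, 0, 0, 5, 0, 0, -0.011, 1, 0, 0, 5, 0, 0, -0.011, 1, 0, 0, 5, 0, 0, -0.011, 1]'

```text
time_s: 6.4
ee_pos: [0.5544, 0.1626, 0.0466]
tool_rot: [-180.0, -0.0, 109.4]
ft_force: [0.4, 0.8, -1.1]
opening: 0.0271
grasp_force: 25.0
```

```bash
python3 d.py .5543 .1619 .021 109.16
```

```text
t 6.4 pos [0.5544 0.1626 0.0466] rot [-180.     -0.    109.36] F [ 0.4  0.8 -1.1] open 0.0271
cm [-0.06 -0.03  2.56] rv [-0.    -0.     0.003]
```

Request:
jog_arm --targets '[-0.07, 0, 0.5, 0, 0, 0.003, 1, -0.07, 0, 1.0, 0, 0, 0.003, 1, -0.07, 0, 1.5, 0, 0, 0.003, 1, -0.07, 0, 1.8, 0, 0, 0.003, 1, -0.07, 0, 1.8, 0, 0, 0.003, 1, -0.07, 0, 1.8, 0, 0, 0.003, 1]'

```text
time_s: 7.0
ee_pos: [0.5545, 0.1616, 0.0283]
tool_rot: [-180.0, -0.0, 109.2]
ft_force: [0.3, 0.6, -2.8]
opening: 0.027
grasp_force: 25.0
```

```bash
python3 d.py .5543 .1619 .021 109.16; python3 - <<'E'
from h import *
a=capture("top");b=capture("side");cv2.imwrite("pics/t3.png",a);cv2.imwrite("pics/s3.png",b)
a=a[140:215,125:200];b=b[180:255,110:185]
cv2.imwrite("pics/hov3.png",cv2.convertScaleAbs(np.hstack([cv2.resize(i,(400,400),interpolation=cv2.INTER_CUBIC) for i in(a,b)]),alpha=1.7))
E
```

```text
t 7.0 pos [0.5545 0.1616 0.0283] rot [-179.99   -0.    109.2 ] F [ 0.3  0.6 -2.8] open 0.027
cm [ 0.03 -0.01  0.73] rv [-0.    -0.     0.001]
```

View pics/hov3.png

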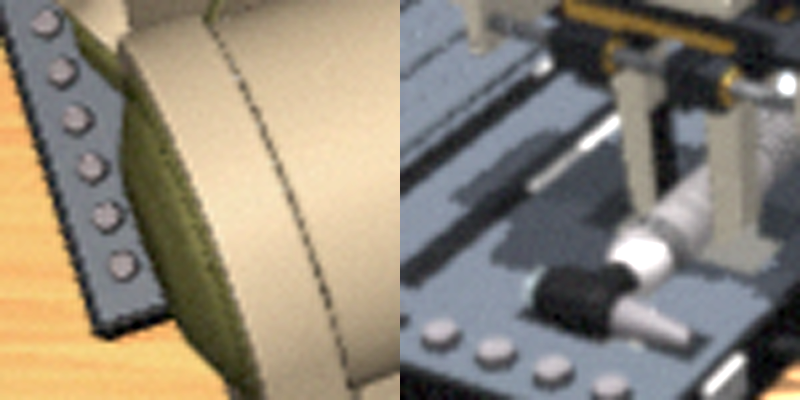

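The picture shows the head and speculum already entering their slots, centred and without force. I'll go further down.

Request:
jog_arm --targets '[0, 0, 0.4, 0, 0, 0, 1, 0, 0, 0.8, 0, 0, 0, 1, 0, 0, 0.8, 0, 0, 0, 1, 0, 0, 0.8, 0, 0, 0, 1]' --force 40

```text
time_s: 7.5
ee_pos: [0.5551, 0.1621, 0.0208]
tool_rot: [179.9, -0.0, 109.2]
ft_force: [-0.2, 0.6, 6.3]
opening: 0.0276
grasp_force: 40.0
```

Request:
jog_arm --targets '[0, 0, 0.15, 0, 0, 0, 1, 0, 0, 0.3, 0, 0, 0, 1, 0, 0, 0.3, 0, 0, 0, 1, 0, 0, 0.3, 0, 0, 0, 1]'

```text
time_s: 7.9
ee_pos: [0.5552, 0.1622, 0.0189]
tool_rot: [179.9, 0.0, 109.2]
ft_force: [-2.3, -1.4, 17.9]
opening: 0.0271
grasp_force: 40.0
```

Request:
jog_arm --targets '[0, 0, 0.2, 0, 0, 0, 1, 0, 0, 0.4, 0, 0, 0, 1, 0, 0, 0.4, 0, 0, 0, 1, 0, 0, 0.4, 0, 0, 0, 1]' --force 50

```text
time_s: 8.3
ee_pos: [0.5552, 0.1622, 0.0174]
tool_rot: [179.8, 0.1, 109.2]
ft_force: [-10.3, -2.9, 51.9]
opening: 0.0271
grasp_force: 50.0
```

Request:
jog_arm --targets '[0, 0, -0.4, 0, 0, 0, 1, 0, 0, -0.4, 0, 0, 0, 0.15, 0, 0, -0.4, 0, 0, 0, 0.15, 0, 0, -0.4, 0, 0, 0, 0.15, 0, 0, -0.4, 0, 0, 0, 0.15]' --force 10

```text
time_s: 8.8
ee_pos: [0.5544, 0.1614, 0.0169]
tool_rot: [-180.0, 0.0, 109.2]
ft_force: [1.0, -0.3, 0.8]
opening: 0.0397
grasp_force: 0.0
```

Request:
jog_arm --targets '[0, 0, -3, 0, 0, 0, 0.15, 0, 0, -7, 0, 0, 0, 0.15, 0, 0, -10, 0, 0, 0, 0.5, 0, 0, -10, 0, 0, 0, 1, 0, 0, -10, 0, 0, 0, 1, 0, 0, -10, 0, 0, 0, 1, 0, 0, -10, 0, 0, 0, 1]'

```text
time_s: 9.5
ee_pos: [0.5539, 0.1613, 0.1161]
tool_rot: [-179.9, -0.0, 109.2]
ft_force: [-0.5, -0.6, -0.5]
opening: 0.0043
grasp_force: 0.0
```

```bash
python3 - <<'E'
from h import *
b=capture("side");cv2.imwrite("pics/s4.png",b)
b=b[160:260,100:233];b=cv2.resize(b,(798,600),interpolation=cv2.INTER_CUBIC)
p=np.array([.5542,.1625,.026]);a=np.radians(109.16);ex=np.array([np.cos(a),np.sin(a),0]);ey=np.array([-ex[1],ex[0],0])
for x,y in((.078,.05),(.078,-.026),(.078,0),(-.095,0)):
    u=(proj("side",p+ex*x+ey*y)-[100,160]+.5)*6;cv2.circle(b,tuple(int(v) for v in u),3,(0,0,255),-1)
cv2.imwrite("pics/rel.png",cv2.convertScaleAbs(b,alpha=1.4))
E
python3 d.py .538 .208 .06 109.16
```

```text
t 9.55 pos [0.554  0.1615 0.1162] rot [-1.7988e+02 -1.0000e-02  1.0921e+02] F [0.  0.2 0.5] open 0.002
cm [4.92 0.03 5.62] rv [-0.002 -0.     0.001]
```

View pics/rel.png

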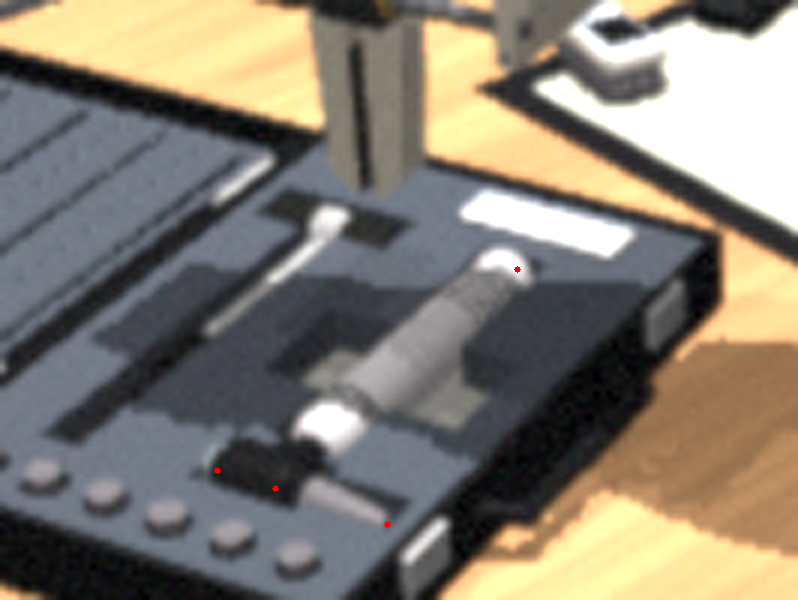

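The picture shows the otoscope in its cut-out, fingers shut above it and hammer untouched. The head end at about (260,470) may still be slightly high, so I'll press the handle's head end first.

Request:
jog_arm --targets '[4.9, 0, 3, 0, 0, 0, 1, 4.9, 0, 6, 0, 0, 0, 1, 4.9, 0, 6.6, 0, 0, 0, 1, 4.9, 0, 7.0, 0, 0, 0, 1, 4.9, 0, 7.0, 0, 0, 0, 1, 4.9, 0, 7.0, 0, 0, 0, 1]'

```text
time_s: 10.15
ee_pos: [0.5393, 0.2071, 0.0483]
tool_rot: [179.9, 0.0, 109.1]
ft_force: [-0.4, 0.1, -0.0]
opening: 0.0004
grasp_force: 0.0
```

Request:
jog_arm --targets '[0, 0, 0.2, 0, 0, 0, 1, 0, 0, 0.4, 0, 0, 0, 1, 0, 0, 0.6, 0, 0, 0, 1, 0, 0, 0.8, 0, 0, 0, 1, 0, 0, 0.8, 0, 0, 0, 1]'

```text
time_s: 10.65
ee_pos: [0.5388, 0.2078, 0.04]
tool_rot: [180.0, 0.0, 109.2]
ft_force: [-1.3, -0.7, 8.9]
opening: 0.0004
grasp_force: 4.4
```

Request:
jog_arm --targets '[0, 0, 0.1, 0, 0, 0, 1, 0, 0, 0.2, 0, 0, 0, 1, 0, 0, 0.3, 0, 0, 0, 1, 0, 0, 0.3, 0, 0, 0, 1]'

```text
time_s: 11.05
ee_pos: [0.539, 0.2079, 0.0394]
tool_rot: [179.9, 0.1, 109.2]
ft_force: [-7.3, -4.0, 38.9]
opening: 0.0007
grasp_force: 19.6
```

Firm on the floor there. Now the tail.

Request:
jog_arm --targets '[0, 0, -2, 0, 0, 0, 1, -5, 0, -2, 0, 0, 0, 1, -10, 0, -2, 0, 0, 0, 1, -12.4, 0, -2, 0, 0, 0, 1, -12.4, 0, -1.2, 0, 0, 0, 1, -12.4, 0, -0.8, 0, 0, 0, 1, -12.4, 0, -0.6, 0, 0, 0, 1, -12.4, 0, -0.4, 0, 0, 0, 1, -12.4, 0, -0.3, 0, 0, 0, 1, -12.4, 0, -0.3, 0, 0, 0, 1]'

```text
time_s: 12.05
ee_pos: [0.5789, 0.0927, 0.0402]
tool_rot: [180.0, -0.0, 109.3]
ft_force: [-2.9, 0.3, 9.2]
opening: 0.0003
grasp_force: 4.7
```

Request:
jog_arm --targets '[0, 0, 0.1, 0, 0, 0, 1, 0, 0, 0.2, 0, 0, 0, 1, 0, 0, 0.3, 0, 0, 0, 1, 0, 0, 0.3, 0, 0, 0, 1]'

```text
time_s: 12.45
ee_pos: [0.5795, 0.0927, 0.0397]
tool_rot: [179.8, 0.1, 109.3]
ft_force: [-8.8, -1.4, 38.6]
opening: 0.0003
grasp_force: 19.3
```

Tail is firm on the floor. Now a gentle check press on the head, kept well under 40 N.

Request:
jog_arm --targets '[0, 0, -2.2, 0, 0, 0, 1, 0, 0, -2.5, 0, 0, 0, 1, 5, 0, -2.5, 0, 0, 0, 1, 10, 0, -2.5, 0, 0, 0, 1, 15, 0, -2.5, 0, 0, 0, 1, 15, 0, -2.2, 0, 0, 0, 1, 15, 0, -1.4, 0, 0, 0, 1, 15, 0, -0.9, 0, 0, 0, 1, 15, 0, -0.7, 0, 0, 0, 1, 15, 0, -0.7, 0, 0, 0, 1]'

```text
time_s: 13.45
ee_pos: [0.5302, 0.2308, 0.0427]
tool_rot: [-179.9, 0.0, 109.1]
ft_force: [0.7, 0.3, 0.2]
opening: 0.0002
grasp_force: 0.0
```

Request:
jog_arm --targets '[0, 0, 0.1, 0, 0, 0, 1, 0, 0, 0.2, 0, 0, 0, 1, 0, 0, 0.3, 0, 0, 0, 1, 0, 0, 0.4, 0, 0, 0, 1, 0, 0, 0.4, 0, 0, 0, 1]'

```text
time_s: 13.95
ee_pos: [0.5302, 0.2322, 0.0401]
tool_rot: [180.0, 0.0, 109.2]
ft_force: [-0.6, -2.0, 8.9]
opening: 0.0009
grasp_force: 4.3
```

Request:
jog_arm --targets '[0, 0, 0.1, 0, 0, 0, 1, 0, 0, 0.12, 0, 0, 0, 1, 0, 0, 0.12, 0, 0, 0, 1]'

```text
time_s: 14.25
ee_pos: [0.5303, 0.2322, 0.0399]
tool_rot: [179.9, 0.1, 109.2]
ft_force: [-2.9, -3.9, 21.0]
opening: 0.0006
grasp_force: 10.2
```

Head is on the floor. Recheck that the tail has not risen.

Request:
jog_arm --targets '[0, 0, -2.2, 0, 0, 0, 1, 0, 0, -2.5, 0, 0, 0, 1, -5, 0, -2.5, 0, 0, 0, 1, -10, 0, -2.5, 0, 0, 0, 1, -15, 0, -2.5, 0, 0, 0, 1, -15, 0, -2.0, 0, 0, 0, 1, -15, 0, -1.0, 0, 0, 0, 1, -15, 0, -0.4, 0, 0, 0, 1, -15, 0, -0.2, 0, 0, 0, 1, -15, 0, -0.2, 0, 0, 0, 1]'

```text
time_s: 15.25
ee_pos: [0.5786, 0.0921, 0.0402]
tool_rot: [-180.0, 0.0, 109.4]
ft_force: [-1.5, -3.4, 6.8]
opening: 0.0004
grasp_force: 3.0
```

Request:
jog_arm --targets '[0, 0, 0.1, 0, 0, 0, 1, 0, 0, 0.2, 0, 0, 0, 1, 0, 0, 0.25, 0, 0, 0, 1, 0, 0, 0.25, 0, 0, 0, 1]'

```text
time_s: 15.65
ee_pos: [0.579, 0.0922, 0.0398]
tool_rot: [180.0, 0.1, 109.4]
ft_force: [-6.5, -4.1, 31.5]
opening: 0.0008
grasp_force: 15.5
```

Request:
jog_arm --targets '[0, 0, -2.2, 0, 0, 0, 1, 0, 0, -2.5, 0, 0, 0, 1, 5, 0, -2.5, 0, 0, 0, 1, 10, 0, -2.5, 0, 0, 0, 1, 15, 0, -2.5, 0, 0, 0, 1, 15, 0, -2.0, 0, 0, 0, 1, 15, 0, -1.0, 0, 0, 0, 1, 15, 0, -0.5, 0, 0, 0, 1, 15, 0, -0.25, 0, 0, 0, 1, 15, 0, -0.2, 0, 0, 0, 1]'

```text
time_s: 16.65
ee_pos: [0.5295, 0.2313, 0.0399]
tool_rot: [-179.9, 0.0, 109.1]
ft_force: [-6.8, 0.4, 17.9]
opening: 0.0004
grasp_force: 9.0
```

Request:
jog_arm --targets '[0, 0, -4, 0, 0, 0, 1, 0, 0, -8, 0, 0, 0, 1, 0, 0, -12, 0, 0, 0, 1, -25, 10, -16, 0, 0, 0, 1, -25, 10, -16, 0, 0, 0, 1, -25, 10, -16, 0, 0, 0, 1, -25, 10, -16, 0, 0, 0, 1, -25, 10, -16, 0, 0, 0, 1, -25, 10, -16, 0, 0, 0, 1]'

```text
time_s: 17.55
ee_pos: [0.7092, 0.021, 0.1991]
tool_rot: [-180.0, 0.2, 108.7]
ft_force: [0.2, -0.5, 0.2]
opening: 0.0003
grasp_force: 0.0
```

```bash
python3 - <<'E'
from h import *
a=capture("top");b=capture("side")
a=a[90:240,90:290];b=b[120:270,40:240]
cv2.imwrite("pics/fin.png",cv2.convertScaleAbs(np.hstack([cv2.resize(i,(400,300),interpolation=cv2.INTER_CUBIC) for i in(a,b)]),alpha=1.4))
E
```

```text
(no output)
```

View pics/fin.png

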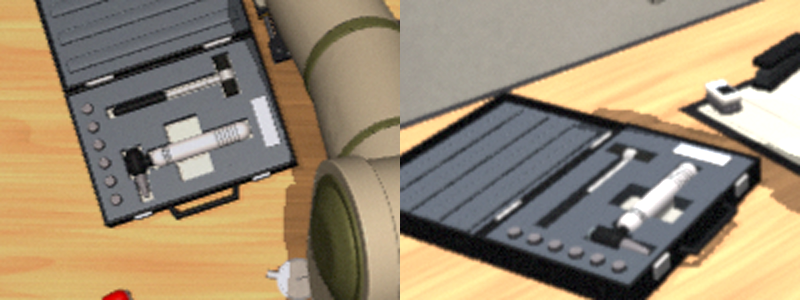

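The otoscope lies level in its cut-out at top crop (135–250, 130–195). The hammer and the neighbouring things are undisturbed and the robot is clear, so I'm handing in.

```bash
python3 -c "
from plant import *
print(close_job())"
```

```text
the job is handed in; nothing more can be done
None
```

The otoscope is in its cut-out the right way round, pressed to the floor at head and tail (both tops about 40 mm above the desk, peak push on the head about 21 N); the hammer and the other things in view looked undisturbed, and the job was handed in at about 18 s.

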